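# Take the work lamp off its keeper hook and dock it

### The job

Take the cordless work lamp off its hook stand: hold it by its head, press its cross pin back against the sprung keeper until the keeper is fully back and the pin is out from under the hook's lips, lift it out gently without forcing or wrenching the hook, and stand it upright in its charging cradle, down on the cradle's floor. Set it down gently and let go; leave the other things on the table where they are.

Things in the scene. Friction and masses are not known exactly. Their poses are not given: they have to be found in the camera images.
- lamp: Cordless work lamp, 167 mm tall, about 0.26 kg. Origin: centre of its flat underside, z up, white lens on the -x side. Black body 50 (x) x 52 (y) x 85 (z) mm; neck 13 mm thick to z=131; steel cross pin 8 mm thick, 100 mm long along y, at z=115; rubber head above. It starts hanging on the hook stand by both pin ends, axes parallel to the stand's, underside 35 mm above the table.
- lamp_pin (a point): Centre of the lamp's cross pin (lamp origin + 115 mm in z).
- lamp_grip (a point): Centre of the lamp's rubber head, 24 (x) x 42 (y) x 36 (z) mm (lamp origin + 149 mm in z): grip it here from above. While the lamp hangs, nothing of the stand is higher than 21 mm below this point. As the fingers close, the hung lamp gives way to the stand's +x (into the keeper's spring) and a few mm along y, but not to -x, where the pin lies against the rigid tips.
- stand: Steel hook stand, fixed; place and yaw vary. Origin on the table below the seated pin, z up. Upright plate at x=+53 to +67 mm, 108 mm wide (y), 162 mm tall; base 10 mm thick, x -55 to +80, y -58 to +58 mm. From the plate two hook prongs, 10 mm wide, at y=-39 and +39 mm, run to -x (68 mm clear between), ending in upturned tips 12 mm in front of the pin's centre.
- hook_seat (a point): Pin centre when hung (stand origin + 150 mm in z; axes as the stand's). From each tip a lip reaches back over the pin to x=+6.5 mm, z=+7 to +12 mm, so the pin cannot rise until moved about 10.5 mm in +x, pressing the keeper. Keep pressing until it has risen past the lips (pin over +16 mm); from 20 mm up, the lamp can be drawn out to the stand's -x, over the tips.
- keeper (a joint): How far the sprung keeper (two linked aluminium blocks behind the pin, sliding along the stand's +x) is pressed back, m: 0 closed, 0.0125 on a hard stop. Spring 3 N at 0, 6 N at the stop, then rising steeply. Only the last 2 mm clear the lips, finer than the readings: press until about 9 to 12 N is felt. Lamp and stand must never press on each other above 25 N. It springs closed by itself.
- cradle: Charging cradle, a shallow grey tray fixed to the table; place and yaw vary. 74 (x) x 76 (y) mm, rim 18 mm high; recess 60 (x) x 62 (y) mm, floor at z=6 mm. Origin on the table below its centre; small black cable block on its +x side. The lamp stands in it with its x axis along the cradle's x axis, either way round.
- cradle_floor (a point): Centre of the cradle's recess floor: cradle origin + 6 mm in z.
- dose_cup: Small clear cup, 51 mm across, 35 mm high, origin under its centre; a bystander to leave alone.
- grey_sleeve: Grey paint roller sleeve lying, 101 mm long, 40 mm thick, origin under its centre; a bystander to leave alone.
- sanding_pad: Sanding block 62 x 115 x 31 mm, origin under its centre; a bystander to leave alone.
There are look-alikes about, which are no part of the job. There is more than one size of the lamp; the one meant has the size given above.

How it is judged:
By the outcome, as a careful person would: the job done as asked, in the order asked, and still so for the second after the job is handed in, with the robot touching nothing.
It also fails if it takes over 69 s, if anything falls off the work surface, if the arm or the gripper's body presses on something with over 40 N, if the wrist force passes 120 N, or if a joint passes its speed limit or range.

### The arm

A 6-joint arm with a two-finger parallel gripper is mounted at the origin on a cart in front of the work surface, level with it; the furniture and walls round the work are solid. World frame = base frame: x ahead of the robot, y to its left, z up, the work surface at z = 0. Lengths are in m, angles in rad, forces in N, time in s.
With the tool pointing down it reaches from about 0.325 to 0.775 m from the base axis. Payload 9.3 kg.
Tool frame: the origin (TCP) lies midway between the tips of the shut fingers; the grasp point (between the pads) lies 19 mm behind it; y points along the fingers, x is the direction in which the jaws open and shut, and the axes are right-handed (so a half turn about y gives the same grasp; the last joint's range is limited). The gripper opens to 85 mm and grips with 20 to 120 N. Pads are 22 mm wide; open, the fingers measure 114 mm over their backs; the gripper's body (76 mm by 85 mm) begins 54 mm behind the grasp point. The pads swing forward as they close: fully open they stand 13 mm farther back than shut.
Start: joints at [-1.378, 0.259, 0.021, 1.334, 0, 1.418], TCP at [0.186, -0.517, 0.231] pointing down, gripper open.
Joint ranges: [-3.04, 3.04], [-0.91, 1.82], [-1.04, 1.36], [-1.92, 1.95], [-1.52, 1.45], [-3.14, 3.14]. Speed limits (rad/s): [2.22, 2.22, 2.79, 3.14, 3.14, 3.14].

### API

Orientations are given as a unit quaternion [x, y, z, w].
In Python, from rig import ctrl gives the robot as it stands.
- The arm moves only by the shell command python3 -m pendant 'ROWS' [OPENING] [FORCE]. ROWS is text: rows parted by semicolons, each of 4 numbers parted by spaces: the shift along the tool's x, y, z in m, then the turn about the tool's y in rad. A call has exactly 10 rows; each row is the pose to reach, as a shift and turn from the pose measured when the call began, along the tool's axes at that moment; what a row does not reach only later rows make up. A row lasts 1/10 s, in which the tool goes at most 50 mm and 8.59 degrees, less where a joint would pass 70% of its speed; a pose out of reach is approached as far as the arm can. A call with a gripper value outside its range is refused whole. OPENING is the finger opening in m, from 0 to 0.0854, set as the call begins (- or left out, the last holds). The fingers move at their own pace and stop on an object; FORCE is the grip in N (left out, the last holds). Time passes only in rows, so rows that repeat a pose let the fingers close, or fill a call up. It gives the time, the measured TCP pose, the force and the opening at its end, in the units of the state.
- ctrl.observe(): the state, without advancing time (a new reading comes with each control period).
- ctrl.camera(name): name is "scene" or "top"; returns (picture, depth): 420x560x3 uint8, red, green, blue; 420x560 float32, m along the optical axis (not along the pixel's ray), 0 where there is no reading.
- ctrl.get_calibration(name): a dict with "vfov" (degrees; the focal length in pixels is half the picture's height over the tangent of half this angle, whatever the lens; pixels are square), "cx", "cy" (the principal point, pixels), "xyz" and "orientation" of the camera in the world. Camera axes: x right, y down, z forward; pixel columns grow to the right and rows downward; lengths in m; the calibration is good to about 2 mm. A picture is of the moment at which its call begins. get_calibration takes no time and is no camera call.
- ctrl.hand_in(): hands the job in, once; it reports no verdict.
Trained networks look in the newest picture that a camera, given by its name, has taken for a name from the list of things; names that differ only in an ending like _2 or _b are one class to them, and where a whole thing is asked for, a point or a joint stands for the part that bears it (a point fixed in the world has none). Each returns a list of dicts, best first, with "conf" (0 to 1); they miss things now and then, are a little off and sometimes report something else, mostly with a low value. They report only what shows in the picture. A call takes as long as a camera call. They do not tell look-alikes from the thing itself.
- ctrl.outline_of(camera, query): "region" (420x560 bool, what is visible of it) and "centre" ([column, row] in pixels, amid what is visible of it).
- ctrl.tip_of(camera, query): "centre" ([column, row] in pixels: a listed point, or the origin of a listed thing).
The state is a dict: "clock": time; "joint_positions": joint angles; "joint_velocities": joint speeds; "joint_torque": joint torques, N m; "eef_pos": TCP position; "tcp_rot": TCP orientation; "wrist_force": force on the tool from outside, world axes, zero at the start; "ft_torque": the same for the moment, N m; "gripper_width": finger opening in m.
Only numpy, scipy, OpenCV 4.12 (cv2) and the standard library are available. Lean on these libraries where they do the work, as an engineer would, in place of code of your own. Each camera call takes 0.05 s, during which the arm holds its last target.

## Working session

There is one attempt and no reset: what is moved stays moved. The work goes in short steps, Python scripts to look and compute and a shell command to move; the robot and the scene stay as the last step left them, time stands still between calls to the robot, and variables do not carry over. Pictures are saved under pics/ and viewed, and the job is handed in when it is done.

```bash
ls; mkdir -p pics
cat > h.py <<'E'
import numpy as np,cv2
from rig import ctrl
from scipy.spatial.transform import Rotation as R
def cal(n):
    c=ctrl.get_calibration(n); f=210/np.tan(np.radians(c['vfov'])/2)
    return f,c['cx'],c['cy'],np.array(c['xyz']),R.from_quat(c['orientation']).as_matrix()
def ray(n,u,v):
    f,cx,cy,o,M=cal(n); return o,M@np.array([(u-cx)/f,(v-cy)/f,1])
def pt(n,u,v,d): o,r=ray(n,u,v); return o+d*r
def atz(n,u,v,z): o,r=ray(n,u,v); return o+r*(z-o[2])/r[2]
def proj(n,P):
    f,cx,cy,o,M=cal(n); q=(np.atleast_2d(P)-o)@M; return np.c_[f*q[:,0]/q[:,2]+cx,f*q[:,1]/q[:,2]+cy]
def cloud(n,d):
    f,cx,cy,o,M=cal(n); v,u=np.mgrid[:420,:560]; q=np.stack([(u-cx)/f*d,(v-cy)/f*d,d],-1); P=q@M.T+o; P[d==0]=np.nan; return P
def tri(a,b):
    (o1,r1),(o2,r2)=ray('scene',*a),ray('top',*b); A=np.c_[r1,-r2]; s=np.linalg.lstsq(A,o2-o1,rcond=None)[0]
    p,q=o1+s[0]*r1,o2+s[1]*r2; return (p+q)/2,np.linalg.norm(p-q)
E
python3 - <<'E'
from h import *
np.set_printoptions(precision=4,suppress=True)
for n in('scene','top'):
    p,d=ctrl.camera(n); cv2.imwrite(f'pics/{n}0.png',p[...,::-1]); np.save(f'{n}0.npy',d); print(n,ctrl.get_calibration(n))
    for q in('lamp_pin','lamp_grip','lamp','hook_seat','stand','cradle','cradle_floor'):
        print(n,q,[(np.round(x['centre'],1),round(x['conf'],2)) for x in ctrl.tip_of(n,q)])
print(ctrl.observe())
E
```

```text
pics
scene {'vfov': 52.79393813007578, 'cx': 283.7483633426546, 'cy': 211.68099156367396, 'xyz': array([-0.0774,  0.4629,  1.0843]), 'orientation': array([-0.4574,  0.8256, -0.2882,  0.1616])}
scene lamp_pin [(array([307.9, 236.3]), 0.9), (array([349.2, 199.7]), 0.83)]
scene lamp_grip [(array([347.7, 194.5]), 0.81), (array([306. , 231.5]), 0.81)]
scene lamp [(array([345.2, 222.9]), 0.79), (array([306.2, 249.7]), 0.7)]
scene hook_seat [(array([347.6, 198.8]), 0.68)]
scene stand [(array([345.3, 231.7]), 0.95), (array([273.7, 198.4]), 0.26)]
scene cradle [(array([259.8, 248. ]), 0.74)]
scene cradle_floor [(array([258.7, 246.5]), 0.86)]
top {'vfov': 44.09053778333003, 'cx': 280.31393478090394, 'cy': 203.59608169681206, 'xyz': array([0.5223, 0.0747, 1.252 ]), 'orientation': array([ 0.7087, -0.7049,  0.021 , -0.0208])}
top lamp_pin [(array([366.4, 249. ]), 0.73), (array([300.2, 247.2]), 0.6)]
top lamp_grip [(array([299.8, 251.2]), 0.78), (array([371.6, 247.1]), 0.77)]
top lamp [(array([299.1, 251. ]), 0.79), (array([363.5, 246.2]), 0.69)]
top hook_seat [(array([372.1, 249.2]), 0.91)]
top stand [(array([356.2, 246.7]), 0.64)]
top cradle [(array([247.6, 211.1]), 0.69)]
top cradle_floor [(array([250.8, 212.3]), 0.79)]
{'clock': 0.8, 'joint_positions': array([-1.3776,  0.2586,  0.0215,  1.3337,  0.    ,  1.4182]), 'joint_velocities': array([-0.0007,  0.0005, -0.0011, -0.0004, -0.0002, -0.0004]), 'joint_torque': array([ -0.0013, -55.5312,  34.4721,   0.0008,  -0.0003,  -0.    ]), 'eef_pos': array([ 0.1864, -0.5174,  0.2313]), 'tcp_rot': array([-0.5786,  0.4065, -0.4065,  0.5786]), 'wrist_force': array([ 0.1379, -0.9796, -1.2636]), 'ft_torque': array([ 0.0142,  0.0402, -0.0149]), 'gripper_width': 0.08507724550778646}
```

View pics/scene0.png

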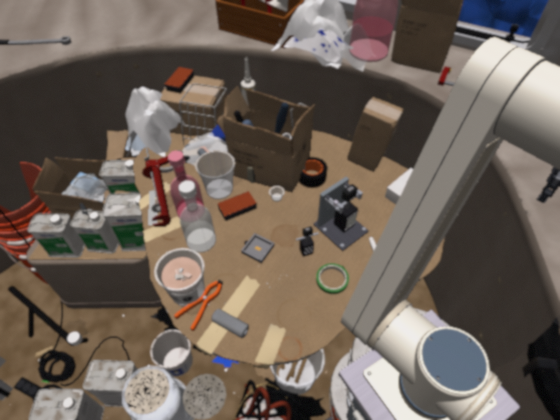

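View pics/top0.png

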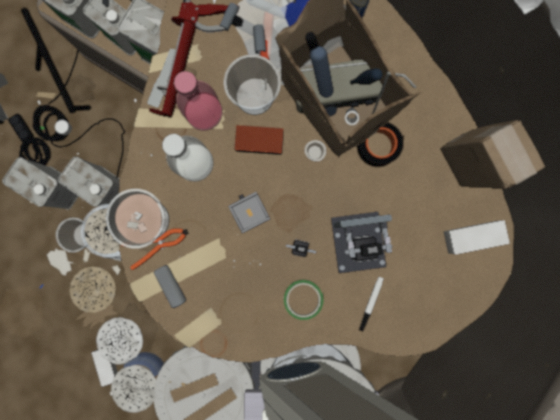

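Run:
```python
from h import *
a=cv2.imread('pics/scene0.png')[160:285,220:410]; b=cv2.imread('pics/top0.png')[170:295,220:410]
cv2.imwrite('pics/crop0.png',np.vstack([cv2.resize(x,(760,500),interpolation=cv2.INTER_CUBIC)[:, :] for x in (a,)]))
cv2.imwrite('pics/crop1.png',cv2.resize(b,(760,500),interpolation=cv2.INTER_CUBIC))
```

```text
(no output)
```

View pics/crop0.png

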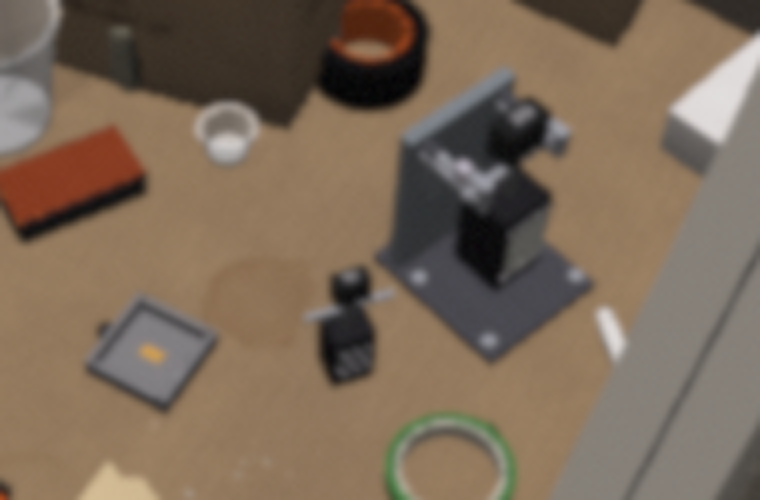

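View pics/crop1.png

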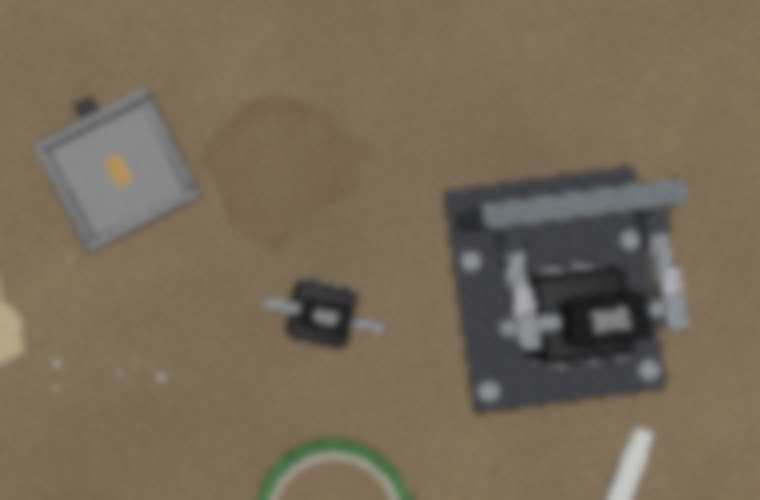

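The images show two lamps. One stands loose at scene (306,240), top (300,250): it is small, with a rod pin. The other hangs on the stand at scene (345,205), top (370,247): it has the larger body and its pin lies under the hook lips. The hung one fits the description. The cradle is at scene (259,248), top (250,212), and its black cable block is at top (242,196). I'll measure next.

Run:
```python
from h import *
np.set_printoptions(precision=4,suppress=True)
for nm,a,b in [('pin',(349.2,199.7),(366.4,249)),('grip',(347.7,194.5),(371.6,247.1)),('seat',(347.6,198.8),(372.1,249.2)),('cradlefl',(258.7,246.5),(250.8,212.3)),('small grip',(306,231.5),(299.8,251.2))]: print(nm,*tri(a,b))
C=[]
for n in('scene','top'):
    d=np.load(n+'0.npy'); P=cloud(n,d); 
    v,u=(slice(175,260),slice(310,380)) if n=='scene' else (slice(200,285),slice(320,405))
    Q=P[v,u].reshape(-1,3); Q=Q[~np.isnan(Q[:,0])]; C.append(Q)
    print(n,len(Q),np.histogram(Q[:,2],bins=np.arange(-.02,.22,.01))[0])
    # plate top
    for z0,z1,nm in[(.155,.17,'platetop'),(.172,.2,'headtop')]:
        S=Q[(Q[:,2]>z0)&(Q[:,2]<z1)]
        if len(S)>5: 
            r=cv2.minAreaRect((S[:,:2]*1000).astype(np.float32)); print(nm,len(S),S.mean(0),r)
# base: via top image
d=np.load('top0.npy');P=cloud('top',d)
# cradle
for n,v,u in(('scene',slice(225,270),slice(235,285)),('top',slice(185,240),slice(222,278))):
    P=cloud(n,np.load(n+'0.npy'))[v,u].reshape(-1,3);S=P[(P[:,2]>.011)&(P[:,2]<.03)]
    r=cv2.minAreaRect((S[:,:2]*1000).astype(np.float32));print('cradle rim',len(S),S.mean(0),r)
# bystander heights
for n,q in(('top','dose_cup'),('top','sanding_pad'),('top','grey_sleeve')):
    print(q,[(np.round(x['centre']),round(x['conf'],2)) for x in ctrl.tip_of(n,q)])
```

```text
pin [ 0.4914 -0.1085  0.1552] 0.00260817540583885
grip [ 0.4986 -0.1129  0.1688] 0.007337796752835356
seat [ 0.495  -0.1149  0.1524] 0.011750926595879205
cradlefl [0.5755 0.147  0.0108] 0.004391676411184051
small grip [0.4876 0.0347 0.1094] 0.008287750522911816
scene 5930 [   0 1900 1707  420   74   77  125  104   83   77   77   78   92  172
  100   76  123  189  136   33   34   58   68]
platetop 239 [ 0.5338 -0.0973  0.1602] ((522.1608276367188, -104.80889892578125), (80.2154769897461, 107.84625244140625), 7.0698747634887695)
headtop 117 [ 0.4878 -0.1015  0.1888] ((493.02642822265625, -106.56908416748047), (23.892053604125977, 42.56975555419922), 7.542290210723877)
top 7200 [   0 1861 2914  968    4    2    4    6    7    8    7   14   39  165
  173   11   64  276  406   10    9   51  201]
platetop 565 [ 0.5336 -0.1075  0.1613] ((520.0813598632812, -110.2059097290039), (78.93608093261719, 107.3578872680664), 7.905879020690918)
headtop 69 [ 0.4945 -0.1057  0.1931] ((492.56658935546875, -111.73560333251953), (24.02538299560547, 42.69020462036133), 8.136327743530273)
cradle rim 225 [0.5754 0.1555 0.0166] ((578.4227905273438, 155.39125061035156), (83.4463882446289, 78.62950134277344), 24.595613479614258)
cradle rim 356 [0.5753 0.1498 0.0173] ((579.442138671875, 151.43429565429688), (84.68958282470703, 74.77462768554688), 27.19684600830078)
dose_cup [(array([315., 152.]), 0.57)]
sanding_pad [(array([262., 142.]), 0.82), (array([371., 248.]), 0.6)]
grey_sleeve [(array([169., 284.]), 0.64)]
```

```bash
cat >> h.py <<'E'
def togo(xyz,yawjaw=None,fz=None):
    "shift in tool axes + turn so that tool x lies along world yaw (mod pi)"
    s=ctrl.observe(); M=R.from_quat(s['tcp_rot']).as_matrix(); d=M.T@(np.array(xyz)-s['eef_pos']); t=None
    if yawjaw is not None:
        cur=np.arctan2(M[1,0],M[0,0]); e=(yawjaw-cur+np.pi/2)%np.pi-np.pi/2
        t=e*np.sign(M[2,1])  # turn about tool y (pointing down -> minus)
    print('axes x',M[:,0],'y',M[:,1],'z',M[:,2]); print('shift',np.round(d,4),'turn',t)
    print('pos',s['eef_pos'],'F',s['wrist_force'],'w',s['gripper_width'],'j',s['joint_positions'],'t',s['clock'])
E
python3 - <<'E'
from h import *
np.set_printoptions(precision=4,suppress=True)
yaw=np.radians(7.7)
togo([.4935,-.1095,.30],yaw+np.pi/2)
# model overlay
def box(o,y,b):
    c,s=np.cos(y),np.sin(y);x0,x1,y0,y1,z0,z1=b
    return np.array([[o[0]+c*x-s*w,o[1]+s*x+c*w,z] for z in(z0,z1) for x,w in((x0,y0),(x1,y0),(x1,y1),(x0,y1))])
st=(.4940,-.1095);cr=(.5745,.1513);yc=np.radians(26)
for n,(a,b) in(('scene',(160,220)),('top',(170,220))):
    im=cv2.imread(f'pics/{n}0.png'); im=cv2.resize(im[a:a+125,b:b+190],(760,500),interpolation=cv2.INTER_CUBIC)
    for o,y,bx,col in((st,yaw,(-.055,.08,-.058,.058,0,.01),(0,0,255)),(st,yaw,(.053,.067,-.054,.054,.01,.162),(0,255,0)),(st,yaw,(-.012,.012,-.021,.021,.166,.202),(255,255,0)),(cr,yc,(-.037,.037,-.038,.038,0,.018),(0,0,255))):
        p=((proj(n,box(o,y,bx))-[b,a]+.5)*4).astype(int)
        for q in(p[:4],p[4:]): cv2.polylines(im,[q.reshape(-1,1,2)],True,col,1)
    cv2.imwrite(f'pics/ov_{n}.png',im)
E
```

```text
axes x [ 0.339  -0.9408  0.    ] y [-0. -0. -1.] z [ 0.9408  0.339  -0.    ]
shift [-0.2797 -0.0687  0.4272] turn 0.21141841749622792
pos [ 0.1864 -0.5174  0.2313] F [ 0.0596 -0.5238 -0.7836] w 0.08572414755429075 j [-1.3776  0.2586  0.0215  1.3337 -0.      1.4182] t 0.95
```

View pics/ov_scene.png

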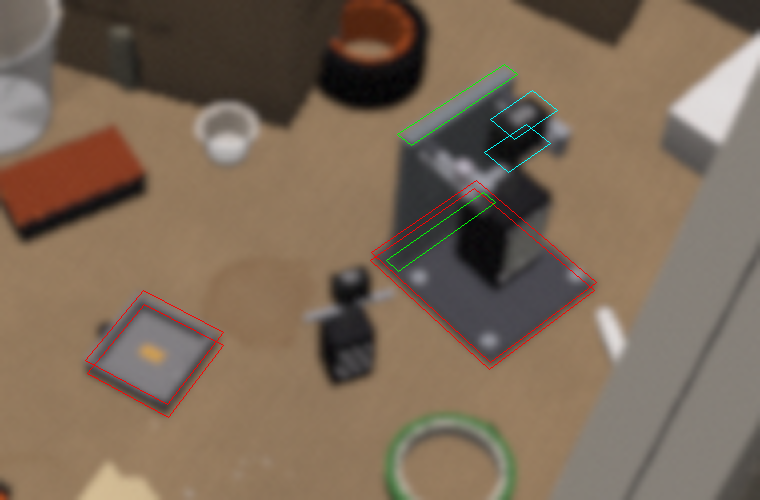

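View pics/ov_top.png

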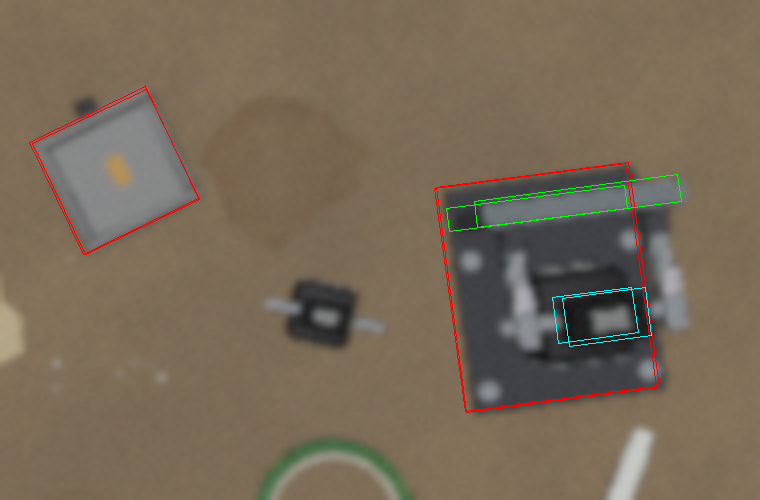

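The overlay agrees in both views to within about 1 to 2 px. I read the stand at about (0.494,-0.111) with yaw 7.7°, and the cradle at about (0.575,0.150) with yaw 26°. The hung lamp is the full-size one: its head top reads 24x42 mm and its plate is 108 mm. I'm approaching now.

```bash
python3 -m pendant '-0.01 -0.02 0.015 0; -0.03 -0.04 0.045 0.02; -0.05 -0.06 0.08 0.05; -0.075 -0.07 0.115 0.08; -0.10 -0.07 0.15 0.11; -0.125 -0.07 0.19 0.14; -0.15 -0.07 0.23 0.17; -0.175 -0.07 0.265 0.2; -0.195 -0.07 0.295 0.211; -0.21 -0.07 0.32 0.211' 0.0854 90
python3 - <<'E'
from h import *
np.set_printoptions(precision=4,suppress=True)
togo([.4935,-.111,.30],np.radians(97.7))
E
```

```text
clock: 1.95
eef_pos: [0.4171, -0.2095, 0.3016]
tcp_rot: [-0.533, 0.465, -0.465, 0.533]
wrist_force: [0.2, -1.0, -0.2]
gripper_width: 0.0854
axes x [ 0.1351 -0.9908  0.0003] y [ 0.0006 -0.0002 -1.    ] z [0.9908 0.1351 0.0006]
shift [-0.0872  0.0016  0.089 ] turn 0.0011458859316846315
pos [ 0.4171 -0.2095  0.3016] F [ 0.1651 -0.9819 -0.2   ] w 0.0854095285125526 j [-0.6456  0.1023  0.0009  1.4688  0.0002  2.3605] t 1.95
```

```bash
python3 -m pendant '-0.02 0 0.02 0; -0.04 0 0.04 0; -0.06 0 0.06 0; -0.078 0 0.08 0; -0.087 0 0.089 0; -0.087 0.02 0.089 0; -0.087 0.04 0.089 0; -0.087 0.055 0.089 0; -0.087 0.055 0.089 0; -0.087 0.055 0.089 0'
python3 - <<'E'
from h import *
np.set_printoptions(precision=4,suppress=True)
togo([.4935,-.111,.165],np.radians(97.7))
for n in('scene','top'):
    p,d=ctrl.camera(n); a,b=((150,290) if n=='scene' else (190,310)); c=p[a:a+100,b:b+120,::-1]
    cv2.imwrite(f'pics/{n}1.png',cv2.resize(c,(600,500),interpolation=cv2.INTER_CUBIC))
E
```

```text
clock: 2.95
eef_pos: [0.4935, -0.1115, 0.2471]
tcp_rot: [-0.533, 0.465, -0.465, 0.533]
wrist_force: [0.6, -0.2, 0.8]
gripper_width: 0.0853
axes x [ 0.1348 -0.9909  0.0004] y [ 0.0006 -0.0004 -1.    ] z [0.9909 0.1348 0.0005]
shift [-0.0006  0.0821  0.0001] turn 0.0008479498504385674
pos [ 0.4935 -0.1115  0.2471] F [ 0.6443 -0.2289  0.7812] w 0.08532459720680166 j [-0.3882  0.1784 -0.0445  1.3473 -0.0001  2.6181] t 2.95
```

View pics/scene1.png

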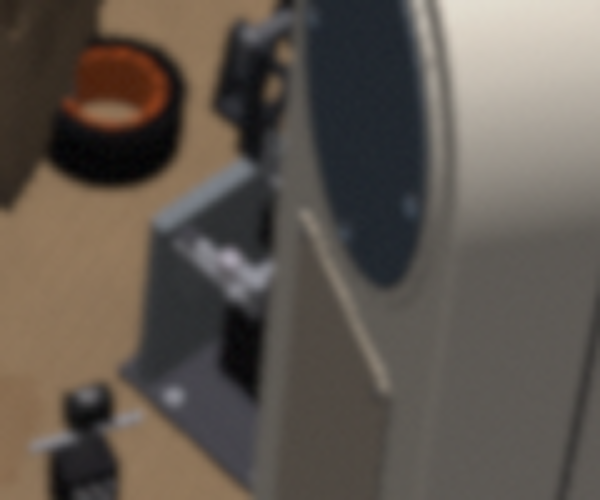

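View pics/top1.png

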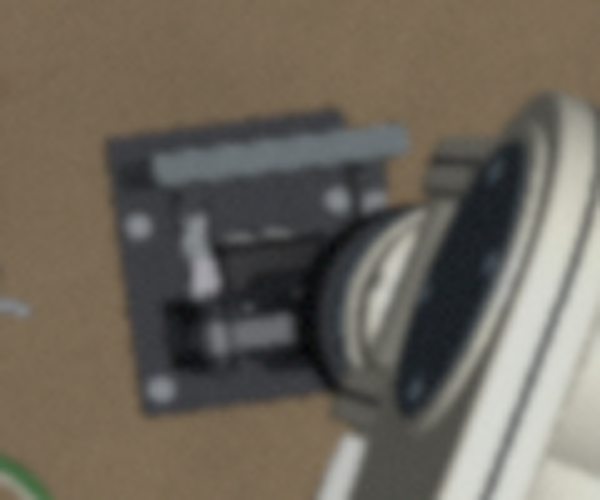

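The gripper is over the head at top crop (250,330), in line with the stand, and the arm hides most of the rest. I'm descending.

```bash
python3 -m pendant '0 0.01 0 0; 0 0.02 0 0; 0 0.03 0 0; 0 0.04 0 0; 0 0.05 0 0; 0 0.06 0 0; 0 0.068 0 0; 0 0.076 0 0; 0 0.080 0 0; 0 0.080 0 0'
```

```text
clock: 4.05
eef_pos: [0.4938, -0.1116, 0.1671]
tcp_rot: [-0.533, 0.465, -0.465, 0.533]
wrist_force: [-1.1, 0.2, 0.9]
gripper_width: 0.0853
```

```bash
python3 -m pendant '0 0 0 0; 0 0 0 0; 0 0 0 0; 0 0 0 0; 0 0 0 0; 0 0 0 0; 0 0 0 0; 0 0 0 0; 0 0 0 0; 0 0 0 0' 0.03 20
```

```text
clock: 5.05
eef_pos: [0.494, -0.1116, 0.1674]
tcp_rot: [-0.532, 0.464, -0.466, 0.533]
wrist_force: [-0.1, 1.6, 5.7]
gripper_width: 0.0421
```

```bash
python3 -m pendant '0 0 0 0; 0 0 0 0; 0 0 0 0; 0 0 0 0; 0 0 0 0; 0 0 0 0; 0 0 0 0; 0 0 0 0; 0 0 0 0; 0 0 0 0' 0.03 90
python3 - <<'E'
from h import *
np.set_printoptions(precision=4,suppress=True)
togo([.4935,-.111,.165],np.radians(97.7))
E
```

```text
clock: 6.05
eef_pos: [0.4941, -0.1116, 0.1677]
tcp_rot: [-0.532, 0.464, -0.466, 0.533]
wrist_force: [-0.9, 1.9, 6.1]
gripper_width: 0.0408
axes x [ 0.1349 -0.9909  0.0011] y [ 0.0021 -0.0009 -1.    ] z [0.9909 0.1349 0.002 ]
shift [-0.0007  0.0026 -0.0005] turn 0.0009201030896450746
pos [ 0.4941 -0.1116  0.1677] F [-0.9029  1.9479  6.1433] w 0.040838193195327034 j [-0.388   0.2115 -0.2071  1.15    0.      2.6182] t 6.05
```

```bash
python3 -m pendant '0 0 0.001 0; 0 0 0.002 0; 0 0 0.003 0; 0 0 0.004 0; 0 0 0.005 0; 0 0 0.006 0; 0 0 0.007 0; 0 0 0.008 0; 0 0 0.008 0; 0 0 0.008 0'
```

```text
clock: 7.05
eef_pos: [0.5002, -0.1108, 0.1676]
tcp_rot: [0.533, -0.465, 0.465, -0.532]
wrist_force: [-9.3, 0.0, 9.4]
gripper_width: 0.041
```

```bash
python3 -m pendant '0 -0.0003 0.001 0; 0 -0.0006 0.001 0; 0 -0.001 0.001 0; 0 -0.0013 0.001 0; 0 -0.0016 0.001 0; 0 -0.0016 0.001 0; 0 -0.0016 0.001 0; 0 -0.0016 0.001 0; 0 -0.0016 0.001 0; 0 -0.0016 0.001 0'
```

```text
clock: 8.05
eef_pos: [0.5011, -0.1105, 0.1692]
tcp_rot: [0.533, -0.465, 0.465, -0.532]
wrist_force: [-5.2, 0.4, -5.6]
gripper_width: 0.0408
```

```bash
python3 -m pendant '0 0.0004 0 0; 0 0.0006 0.001 0; 0 0.0006 0.0015 0; 0 0.0006 0.002 0; 0 0.0006 0.0025 0; 0 0.0006 0.003 0; 0 0.0006 0.0035 0; 0 0.0006 0.004 0; 0 0.0006 0.004 0; 0 0.0006 0.004 0'
```

```text
clock: 9.05
eef_pos: [0.5052, -0.1099, 0.169]
tcp_rot: [0.533, -0.465, 0.465, -0.532]
wrist_force: [-5.4, 0.7, -1.4]
gripper_width: 0.0407
```

```bash
python3 -m pendant '0 0 0.0003 0; 0 0 0.0006 0; 0 0 0.0009 0; 0 0 0.0012 0; 0 0 0.0015 0; 0 0 0.0018 0; 0 0 0.002 0; 0 0 0.002 0; 0 0 0.002 0; 0 0 0.002 0'
```

```text
clock: 10.05
eef_pos: [0.5069, -0.1096, 0.1691]
tcp_rot: [0.533, -0.465, 0.465, -0.532]
wrist_force: [-7.0, -0.7, -3.2]
gripper_width: 0.0408
```

```bash
python3 -m pendant '0 0 0.0003 0; 0 0 0.0006 0; 0 0 0.0009 0; 0 0 0.0012 0; 0 0 0.0012 0; 0 0 0.0012 0; 0 0 0.0012 0; 0 0 0.0012 0; 0 0 0.0012 0; 0 0 0.0012 0'
for i in 1 2 3; do python3 -c "
from h import *
ctrl.camera('top'); s=ctrl.observe();print(s['wrist_force'].round(1),s['eef_pos'].round(4))"; done
```

```text
clock: 11.05
eef_pos: [0.5071, -0.1096, 0.1691]
tcp_rot: [0.534, -0.466, 0.465, -0.531]
wrist_force: [-10.1, -1.0, -1.4]
gripper_width: 0.041
[-10.   -1.8  -1.9] [ 0.5071 -0.1096  0.1691]
[-9.9 -1.9 -2. ] [ 0.507  -0.1096  0.1691]
[-9.4 -2.  -1.6] [ 0.5071 -0.1096  0.1691]
```

```bash
python3 -m pendant '0 0 0.0012 0; 0 -0.001 0.0012 0; 0 -0.002 0.0012 0; 0 -0.003 0.0012 0; 0 -0.004 0.0012 0; 0 -0.005 0.0012 0; 0 -0.006 0.0012 0; 0 -0.006 0.0012 0; 0 -0.006 0.0012 0; 0 -0.006 0.0012 0'
```

```text
clock: 12.2
eef_pos: [0.5072, -0.1093, 0.1749]
tcp_rot: [0.534, -0.466, 0.464, -0.531]
wrist_force: [-9.6, -0.7, -4.2]
gripper_width: 0.0411
```

```bash
python3 -m pendant '0 -0.001 0.0011 0; 0 -0.003 0.0011 0; 0 -0.005 0.0011 0; 0 -0.007 0.0011 0; 0 -0.009 0.0011 0; 0 -0.011 0.0011 0; 0 -0.012 0.0011 0; 0 -0.012 0.0011 0; 0 -0.012 0.0011 0; 0 -0.012 0.0011 0'
```

```text
clock: 13.2
eef_pos: [0.5085, -0.1092, 0.1868]
tcp_rot: [0.534, -0.466, 0.464, -0.531]
wrist_force: [0.5, 0.4, -2.5]
gripper_width: 0.0409
```

The pin is clear: it rose 19 mm, and the wrist carries only the weight (-2.5 N). I'm lifting straight up, well above the hook.

```bash
python3 -m pendant '0 -0.005 -0.002 0; 0 -0.015 -0.005 0; 0 -0.028 -0.008 0; 0 -0.042 -0.011 0; 0 -0.058 -0.014 0; 0 -0.074 -0.014 0; 0 -0.09 -0.014 0; 0 -0.106 -0.014 0; 0 -0.118 -0.014 0; 0 -0.125 -0.014 0'
python3 - <<'E'
from h import *
np.set_printoptions(precision=4,suppress=True)
togo([.575,.150,.30],np.radians(116))
for n in('scene','top'):
    p,d=ctrl.camera(n); cv2.imwrite(f'pics/{n}2.png',p[...,::-1])
E
```

```text
clock: 14.2
eef_pos: [0.4953, -0.1108, 0.3134]
tcp_rot: [0.534, -0.466, 0.465, -0.531]
wrist_force: [0.0, 1.1, -3.9]
gripper_width: 0.0405
axes x [ 0.1342 -0.9909  0.0022] y [-0.0037 -0.0027 -1.    ] z [ 0.9909  0.1342 -0.004 ]
shift [-0.2478  0.0124  0.114 ] turn -0.31914106311799806
pos [ 0.4953 -0.1108  0.3134] F [ 0.0433  1.1412 -3.8976] w 0.04054915489222609 j [-0.3834  0.1761  0.1192  1.5163 -0.0039  2.6236] t 14.2
```

View pics/scene2.png

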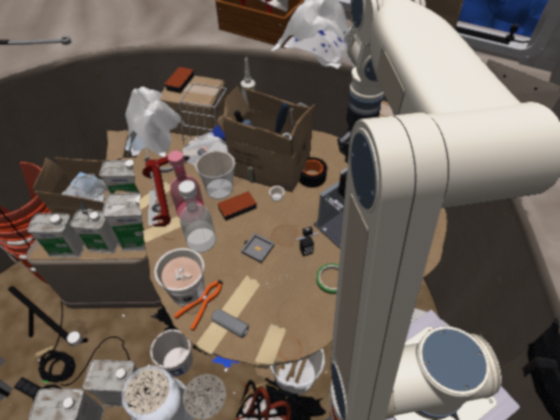

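```bash
python3 -m pendant '-0.01 0 0.005 -0.01; -0.03 0 0.015 -0.04; -0.06 0 0.03 -0.08; -0.09 0 0.045 -0.12; -0.12 0 0.058 -0.16; -0.15 0 0.07 -0.2; -0.18 0 0.084 -0.24; -0.21 0 0.098 -0.28; -0.233 0 0.107 -0.305; -0.248 0 0.114 -0.319'
python3 -m pendant '0 0 0 0; 0 0 0 0; 0 0 0 0; 0 0 0 0; 0 0 0 0; 0 0.02 0 0; 0 0.04 0 0; 0 0.06 0 0; 0 0.07 0 0; 0 0.07 0 0'
python3 - <<'E'
from h import *
np.set_printoptions(precision=4,suppress=True)
togo([.575,.150,.20],np.radians(116))
for n in('scene','top'):
    p,d=ctrl.camera(n); cv2.imwrite(f'pics/{n}3.png',p[...,::-1]); np.save(f'{n}3.npy',d)
    for q in('lamp','lamp_pin'): print(n,q,[(x['centre'],x['conf']) for x in ctrl.tip_of(n,q)])
E
```

```text
clock: 15.3
eef_pos: [0.575, 0.1527, 0.3107]
tcp_rot: [0.602, -0.375, 0.373, -0.598]
wrist_force: [0.5, -0.4, -2.7]
gripper_width: 0.0409
clock: 16.3
eef_pos: [0.5741, 0.1521, 0.2397]
tcp_rot: [0.602, -0.376, 0.372, -0.598]
wrist_force: [0.0, -0.6, -3.1]
gripper_width: 0.041
axes x [ 0.4404 -0.8978 -0.0009] y [-0.0077 -0.0027 -1.    ] z [ 0.8978  0.4404 -0.0081]
shift [0.0023 0.0397 0.0003] turn 0.0022525449552297516
pos [0.5741 0.1521 0.2397] F [ 0.0138 -0.6229 -3.0693] w 0.04102875690513824 j [ 0.1186  0.3384  0.1572  1.3976 -0.0018  2.8042] t 16.3
scene lamp [([254.7, 231.0], 0.57)]
scene lamp_pin [([252.4, 205.6], 0.87), ([307.8, 235.5], 0.46)]
top lamp [([300.7, 249.4], 0.58)]
top lamp_pin [([300.6, 247.7], 0.62)]
```

View pics/scene3.png

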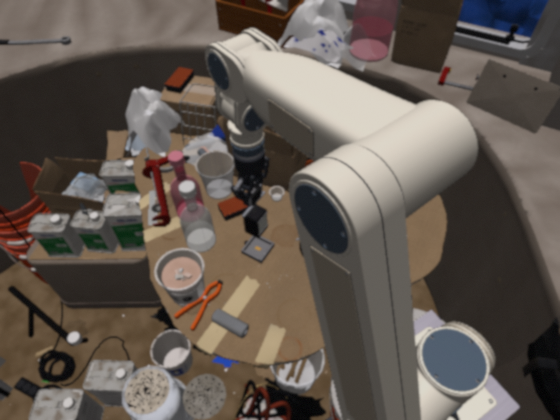

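View pics/top3.png

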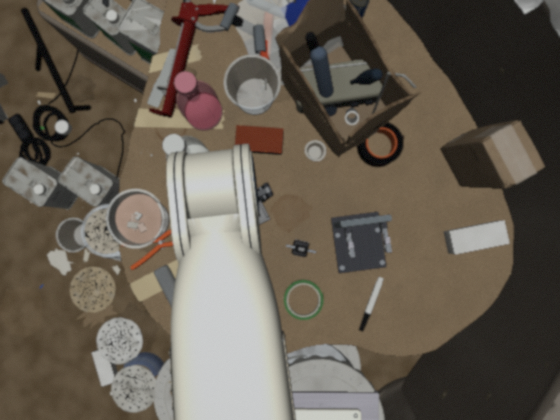

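```bash
cat >> h.py <<'E'
def box(o,y,b):
    c,s=np.cos(y),np.sin(y);x0,x1,y0,y1,z0,z1=b
    return np.array([[o[0]+c*x-s*w,o[1]+s*x+c*w,z] for z in(z0,z1) for x,w in((x0,y0),(x1,y0),(x1,y1),(x0,y1))])
def draw(im,n,o,y,bx,col,a,b,k):
    p=((proj(n,box(o,y,bx))-[b,a]+.5)*k).astype(int)
    for q in(p[:4],p[4:]): cv2.polylines(im,[q.reshape(-1,1,2)],True,col,1)
    for i in range(4): cv2.line(im,tuple(map(int,p[i])),tuple(map(int,p[i+4])),col,1)
E
python3 - <<'E'
from h import *
np.set_printoptions(precision=4,suppress=True)
a,b,k=170,210,7
im=cv2.imread('pics/scene3.png')[a:a+80,b:b+90]
im=cv2.resize(im,None,fx=k,fy=k,interpolation=cv2.INTER_CUBIC); raw=im.copy()
zb=.2397-.1335; y=np.radians(26)
draw(im,'scene',(.5741,.1521),y,(-.025,.025,-.026,.026,zb,zb+.085),(0,255,255),a,b,k)
draw(im,'scene',(.5750,.1500),y,(-.037,.037,-.038,.038,0,.018),(0,0,255),a,b,k)
cv2.imwrite('pics/ov3.png',im); cv2.imwrite('pics/raw3.png',raw)
P=cloud('scene',np.load('scene3.npy')); Q=P[195:245,235:275].reshape(-1,3)
S=Q[(Q[:,2]>zb+.005)&(Q[:,2]<zb+.095)&(np.hypot(Q[:,0]-.574,Q[:,1]-.152)<.05)]
r=cv2.minAreaRect((S[:,:2]*1000).astype(np.float32)); print(len(S),r,S[:,2].min(),S[:,2].max())
T=Q[(abs(Q[:,2]-zb-.085)<.008)&(np.hypot(Q[:,0]-.574,Q[:,1]-.152)<.05)]
print(len(T),cv2.minAreaRect((T[:,:2]*1000).astype(np.float32)))
print(P[225:250:3,255].round(3))
E
```

```text
576 ((571.0926513671875, 155.2046661376953), (51.52212905883789, 53.77267837524414), 25.709692001342773) 0.11185897318348059 0.20117825131720635
216 ((571.4568481445312, 155.14617919921875), (50.36148452758789, 51.74987030029297), 24.142053604125977)
[[0.545 0.17  0.171]
 [0.546 0.17  0.156]
 [0.549 0.169 0.139]
 [0.549 0.17  0.125]
 [0.615 0.141 0.009]
 [0.607 0.145 0.006]
 [0.597 0.151 0.006]
 [0.587 0.156 0.007]
 [0.578 0.162 0.006]]
```

View pics/ov3.png

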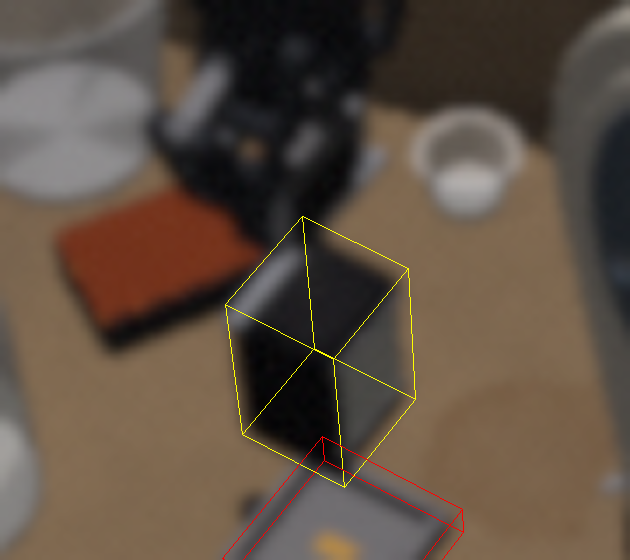

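View pics/raw3.png

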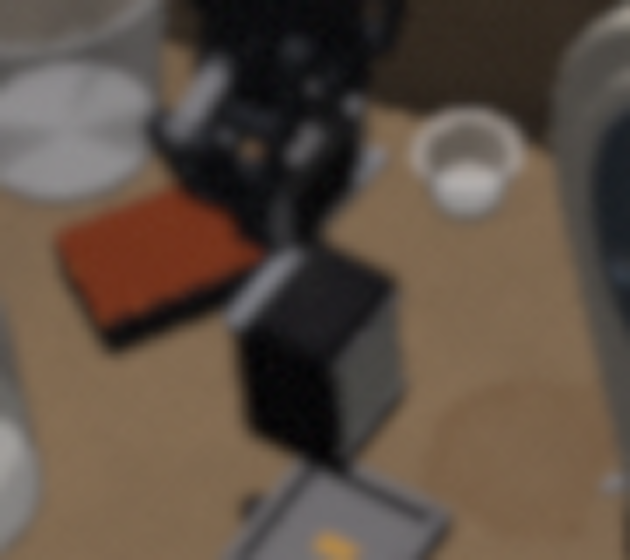

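Run:
```python
from h import *
from scipy.optimize import minimize
def fit(n,f,uv):
    P=cloud(n,np.load(f))[uv].reshape(-1,3); P=P[~np.isnan(P[:,0])]; P=P[np.hypot(P[:,0]-.575,P[:,1]-.151)<.075]
    def cost(p):
        c,s=np.cos(p[2]),np.sin(p[2]); x=c*(P[:,0]-p[0])+s*(P[:,1]-p[1]); y=-s*(P[:,0]-p[0])+c*(P[:,1]-p[1])
        sg=lambda t:1/(1+np.exp(-np.clip(t/.0012,-50,50)))
        o=sg(.037-abs(x))*sg(.038-abs(y)); i=sg(.030-abs(x))*sg(.031-abs(y)); h=.018*o-.012*i+p[3]
        w=~((x>.03)&(abs(y)<.02)); return np.minimum(abs(h-P[:,2]),.008)[w].sum()/w.sum()
    best=min((minimize(cost,[x,y,a,0],method='Nelder-Mead',options=dict(xatol=1e-5,fatol=1e-8,initial_simplex=np.array([[x,y,a,0],[x+.004,y,a,0],[x,y+.004,a,0],[x,y,a+.06,0],[x,y,a,.003]]))) for x in(.572,.576) for y in(.149,.154) for a in(.43,.48)),key=lambda r:r.fun)
    print(n,best.x.round(4),np.degrees(best.x[2]).round(1),best.fun)
fit('scene','scene0.npy',np.s_[215:280,225:295]); fit('top','top0.npy',np.s_[175:250,210:290])
```

```text
scene [ 5.786e-01  1.523e-01  4.839e-01 -2.000e-04] 27.7 0.0023421168213192023
top [0.575  0.1494 0.4739 0.    ] 27.2 0.002258925909542878
```

Run:
```python
from h import *
np.set_printoptions(precision=3,suppress=True,linewidth=200)
d=np.load('scene3.npy');P=cloud('scene',d)
for r in(222,226,230): print(r,[(c,d[r,c].round(3),P[r,c,2].round(3)) for c in range(240,272)])
for c in(252,257,262): print(c,[(r,d[r,c].round(3),P[r,c,2].round(3)) for r in range(200,242)])
```

```text
222 [(240, np.float32(1.361), np.float64(0.0)), (241, np.float32(1.361), np.float64(0.001)), (242, np.float32(1.361), np.float64(0.0)), (243, np.float32(1.171), np.float64(0.152)), (244, np.float32(1.168), np.float64(0.154)), (245, np.float32(1.159), np.float64(0.161)), (246, np.float32(1.157), np.float64(0.163)), (247, np.float32(1.157), np.float64(0.163)), (248, np.float32(1.152), np.float64(0.167)), (249, np.float32(1.146), np.float64(0.171)), (250, np.float32(1.147), np.float64(0.171)), (251, np.float32(1.145), np.float64(0.172)), (252, np.float32(1.141), np.float64(0.176)), (253, np.float32(1.138), np.float64(0.178)), (254, np.float32(1.131), np.float64(0.183)), (255, np.float32(1.129), np.float64(0.185)), (256, np.float32(1.129), np.float64(0.185)), (257, np.float32(1.133), np.float64(0.182)), (258, np.float32(1.137), np.float64(0.179)), (259, np.float32(1.141), np.float64(0.175)), (260, np.float32(1.149), np.float64(0.169)), (261, np.float32(1.148), np.float64(0.17)), (262, np.float32(1.158), np.float64(0.162)), (263, np.float32(1.164), np.float64(0.157)), (264, np.float32(1.1
[... 8179 characters left out ...]
t32(1.176), np.float64(0.14)), (227, np.float32(1.175), np.float64(0.14)), (228, np.float32(1.178), np.float64(0.135)), (229, np.float32(1.179), np.float64(0.133)), (230, np.float32(1.183), np.float64(0.128)), (231, np.float32(1.193), np.float64(0.118)), (232, np.float32(1.191), np.float64(0.118)), (233, np.float32(1.336), np.float64(-0.001)), (234, np.float32(1.332), np.float64(-0.0)), (235, np.float32(1.33), np.float64(-0.001)), (236, np.float32(1.326), np.float64(0.001)), (237, np.float32(1.298), np.float64(0.021)), (238, np.float32(1.3), np.float64(0.018)), (239, np.float32(1.303), np.float64(0.014)), (240, np.float32(1.31), np.float64(0.006)), (241, np.float32(1.31), np.float64(0.004))]
```

```bash
cat > fl.py <<'E'
from h import *
from scipy.optimize import least_squares
def fitlamp(f,uv,g,zlo,zhi):
    P=cloud('scene',np.load(f))[uv].reshape(-1,3); P=P[~np.isnan(P[:,0])]
    P=P[(P[:,2]>zlo)&(P[:,2]<zhi)&(np.hypot(P[:,0]-g[0],P[:,1]-g[1])<.05)]
    def res(p):
        c,s=np.cos(p[2]),np.sin(p[2]); x=c*(P[:,0]-p[0])+s*(P[:,1]-p[1]); y=-s*(P[:,0]-p[0])+c*(P[:,1]-p[1])
        z=P[:,2]-zlo
        dx=-.025-x-p[3]*(P[:,2]-(zlo+zhi)/2); dy=y-.026; return np.where(abs(dx)<abs(dy),dx,dy)
    r=least_squares(res,[g[0],g[1],g[2],0],loss='soft_l1',f_scale=.003); print('lamp',len(P),r.x.round(4),np.degrees(r.x[2:]).round(1),'rms',np.sqrt((res(r.x)**2).mean())); return r.x
E
python3 - <<'E'
from fl import *
fitlamp('scene3.npy',np.s_[195:245,235:275],(.5735,.153,.45),.113,.182)
E
```

```text
lamp 348 [ 0.5738  0.1541  0.4564 -0.0028] [26.1 -0.2] rms 0.00113731875414986
```

Run:
```python
from h import *
out=[]
for n,(a,b) in(('scene',(228,238)),('top',(190,228))):
    k=8
    im=cv2.imread(f'pics/{n}0.png')[a:a+46,b:b+46]; im=cv2.resize(im,None,fx=k,fy=k,interpolation=cv2.INTER_LANCZOS4)
    for o,y,col in(((.5786,.1523),.484,(0,0,255)),((.5735,.152),.465,(0,255,0)),((.575,.1494),.474,(255,255,0))):
        for bx in((-.037,.037,-.038,.038,.0179,.018),(-.030,.030,-.031,.031,.0179,.018)): draw(im,n,o,y,bx,col,a,b,k)
    out.append(im)
cv2.imwrite('pics/cr.png',np.hstack(out))
```

```text
(no output)
```

View pics/cr.png

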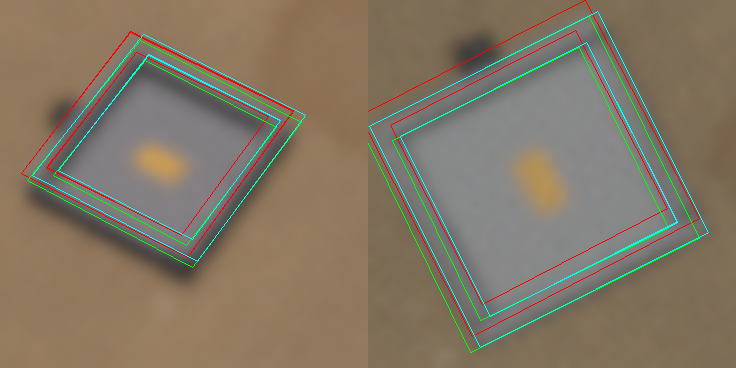

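Run:
```python
from h import *
np.set_printoptions(precision=4,suppress=True)
print(atz('scene',238+161/8-.5,228+163/8-.5,.006),atz('top',228+(542-368)/8-.5,190+180/8-.5,.006))
togo([.5741,.1499,.170],np.radians(116.5))
```

```text
[0.5771 0.1527 0.006 ] [0.5753 0.1492 0.006 ]
axes x [ 0.4408 -0.8976  0.0003] y [-0.004  -0.0023 -1.    ] z [ 0.8976  0.4408 -0.0046]
shift [ 0.002   0.0717 -0.0016] turn -0.0059975308972939345
pos [0.575  0.1525 0.2417] F [ 0.353   0.1569 -2.9584] w 0.04083845119939925 j [ 0.1192  0.3372  0.1604  1.3982 -0.0018  2.8043] t 16.6
```

```bash
python3 -m pendant '0.001 0.008 0 -0.003; 0.002 0.018 -0.001 -0.006; 0.002 0.03 -0.001 -0.006; 0.002 0.042 -0.001 -0.006; 0.002 0.054 -0.001 -0.006; 0.002 0.064 -0.001 -0.006; 0.002 0.072 -0.001 -0.006; 0.002 0.078 -0.001 -0.006; 0.002 0.082 -0.001 -0.006; 0.002 0.082 -0.001 -0.006'
python3 - <<'E'
from fl import *
np.set_printoptions(precision=4,suppress=True)
p,d=ctrl.camera('scene'); cv2.imwrite('pics/scene4.png',p[...,::-1]); np.save('scene4.npy',d)
togo([.5752,.1502,.140],np.radians(116.5))
zb=ctrl.observe()['eef_pos'][2]-.1335
fitlamp('scene4.npy',np.s_[195:265,225:285],(.575,.152,.46),zb+.012,zb+.075)
im=p[200:275,215:305,::-1]; cv2.imwrite('pics/c4.png',cv2.resize(im,None,fx=8,fy=8,interpolation=cv2.INTER_CUBIC))
E
```

```text
clock: 17.6
eef_pos: [0.5745, 0.1501, 0.1592]
tcp_rot: [0.603, -0.373, 0.371, -0.6]
wrist_force: [-0.5, -0.1, -3.8]
gripper_width: 0.0408
axes x [ 0.4462 -0.8949  0.0002] y [-0.004  -0.0023 -1.    ] z [ 0.8949  0.4462 -0.0046]
shift [0.0002 0.0197 0.0006] turn 4.286835360467478e-05
pos [0.5746 0.1501 0.1597] F [ 0.1236 -0.6334 -2.8963] w 0.04099547190387287 j [ 0.1152  0.3639 -0.0091  1.2021 -0.0018  2.7942] t 17.65
lamp 269 [ 0.5745  0.1522  0.4597 -0.0104] [26.3 -0.6] rms 0.0011022249401933738
```

View pics/c4.png

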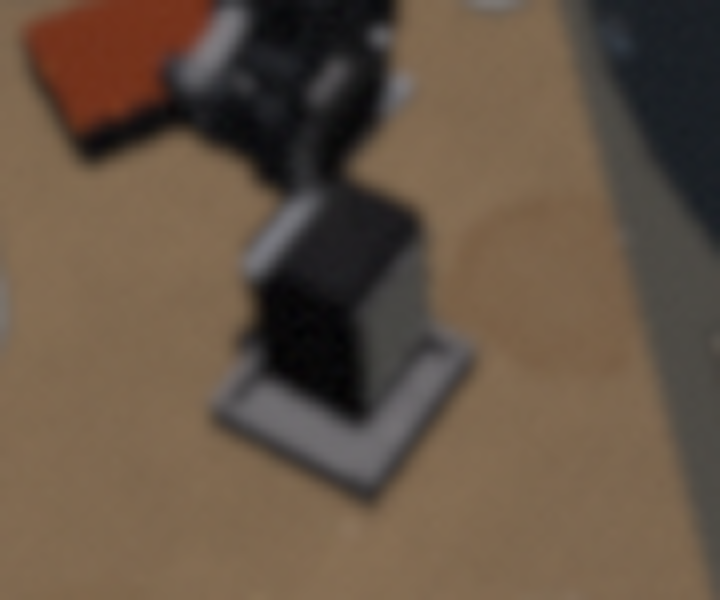

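```bash
python3 -m pendant '0 0.002 0.0005 0; 0 0.004 0.0005 0; 0 0.006 0.0005 0; 0 0.008 0.0005 0; 0 0.010 0.0005 0; 0 0.012 0.0005 0; 0 0.014 0.0005 0; 0 0.0155 0.0005 0; 0 0.0165 0.0005 0; 0 0.0165 0.0005 0'
```

```text
clock: 18.65
eef_pos: [0.575, 0.1503, 0.143]
tcp_rot: [0.603, -0.373, 0.371, -0.6]
wrist_force: [-0.6, -0.4, -3.9]
gripper_width: 0.0408
```

Free of the rim, with no contact. I'm lowering slowly to the floor.

```bash
python3 -m pendant '0 0.0003 0 0; 0 0.0006 0 0; 0 0.0009 0 0; 0 0.0012 0 0; 0 0.0015 0 0; 0 0.0018 0 0; 0 0.0021 0 0; 0 0.0024 0 0; 0 0.0027 0 0; 0 0.003 0 0'
```

```text
clock: 19.65
eef_pos: [0.5749, 0.1503, 0.14]
tcp_rot: [0.603, -0.373, 0.371, -0.6]
wrist_force: [1.2, 0.2, -3.8]
gripper_width: 0.0407
```

```bash
python3 -m pendant '0 0.0002 0 0; 0 0.0004 0 0; 0 0.0006 0 0; 0 0.0008 0 0; 0 0.001 0 0; 0 0.0012 0 0; 0 0.0014 0 0; 0 0.0015 0 0; 0 0.0015 0 0; 0 0.0015 0 0'
```

```text
clock: 20.65
eef_pos: [0.575, 0.1503, 0.139]
tcp_rot: [0.603, -0.373, 0.371, -0.6]
wrist_force: [-2.6, 0.3, 5.3]
gripper_width: 0.041
```

Floor contact at TCP z 0.139, where 0.1395 was expected; a rim contact would have come near 0.151. I'll relax the load and then release.

```bash
python3 -m pendant '0 -0.0003 0 0; 0 -0.0003 0 0; 0 -0.0003 0 0; 0 -0.0003 0 0; 0 -0.0003 0 0; 0 -0.0003 0 0; 0 -0.0003 0 0; 0 -0.0003 0 0; 0 -0.0003 0 0; 0 -0.0003 0 0' 0.039 20
python3 -m pendant '0 0 0 0; 0 0 0 0; 0 0 0 0; 0 0 0 0; 0 0 0 0; 0 0 0 0; 0 0 0 0; 0 0 0 0; 0 0 0 0; 0 0 0 0' 0.0854
```

```text
clock: 21.65
eef_pos: [0.575, 0.1503, 0.1393]
tcp_rot: [0.603, -0.373, 0.371, -0.6]
wrist_force: [-0.8, -0.2, -2.9]
gripper_width: 0.0411
clock: 22.65
eef_pos: [0.575, 0.1504, 0.1393]
tcp_rot: [0.603, -0.373, 0.371, -0.6]
wrist_force: [0.2, -0.2, -0.4]
gripper_width: 0.0853
```

```bash
python3 -m pendant '0 -0.005 0 0; 0 -0.015 0 0; 0 -0.028 0 0; 0 -0.042 0 0; 0 -0.056 0 0; 0 -0.07 0 0; 0 -0.084 0 0; 0 -0.1 0 0; 0 -0.12 0 0; 0 -0.14 0 0'
python3 -m pendant '0.01 0 -0.01 0; 0.04 0 -0.02 0; 0.07 0 -0.035 0; 0.1 0 -0.05 0; 0.13 0 -0.065 0; 0.16 0 -0.075 0; 0.19 0 -0.085 0; 0.22 0 -0.09 0; 0.24 0 -0.09 0; 0.25 0 -0.09 0'
python3 - <<'E'
from fl import *
for n in('scene','top'):
    p,d=ctrl.camera(n); cv2.imwrite(f'pics/{n}5.png',p[...,::-1]); np.save(f'{n}5.npy',d)
    a,b=(195,210) if n=='scene' else (175,210); im=p[a:a+75,b:b+95,::-1]; cv2.imwrite(f'pics/c5{n}.png',cv2.resize(im,None,fx=7,fy=7,interpolation=cv2.INTER_CUBIC))
    P=cloud(n,d)[a:a+75,b:b+95].reshape(-1,3); S=P[(P[:,2]>.13)&(np.hypot(P[:,0]-.575,P[:,1]-.15)<.06)]; print(n,'top z',np.nanpercentile(S[:,2],[50,90]) if len(S) else None,S.mean(0))
fitlamp('scene5.npy',np.s_[195:265,225:285],(.575,.152,.46),.03,.085)
print(ctrl.observe())
E
```

```text
clock: 23.65
eef_pos: [0.5754, 0.1507, 0.281]
tcp_rot: [0.602, -0.373, 0.372, -0.6]
wrist_force: [-0.4, -0.1, -0.2]
gripper_width: 0.0856
clock: 24.65
eef_pos: [0.6062, -0.1155, 0.2808]
tcp_rot: [0.602, -0.373, 0.372, -0.6]
wrist_force: [-0.3, -0.3, -0.4]
gripper_width: 0.0854
scene top z [0.16933566 0.17430949] [0.56905981 0.15610799 0.16394679]
top top z [0.17280342 0.17564353] [0.57249103 0.14808747 0.17198747]
lamp 242 [ 0.575   0.1524  0.4647 -0.0106] [26.6 -0.6] rms 0.0012267138934037244
{'clock': 24.75, 'joint_positions': array([-0.32117757,  0.37334457,  0.31299938,  1.51349937, -0.00293428,
        2.35936828]), 'joint_velocities': array([ 0.03337506, -0.01681077, -0.01594405,  0.00152801,  0.00744937,
        0.01598751]), 'joint_torque': array([-1.43283002e+00, -6.44625664e+01,  3.55876780e+01, -1.97229447e-02,
       -1.04726048e-01, -2.06540488e-01]), 'eef_pos': array([ 0.60622625, -0.11449554,  0.28075681]), 'tcp_rot': array([ 0.60227531, -0.37333591,  0.37171956, -0.59975772]), 'wrist_force': array([-0.21957308, -0.02361576, -0.48227572]), 'ft_torque': array([ 0.02358046,  0.00383617, -0.03231322]), 'gripper_width': 0.0851886609627188}
```

View pics/c5scene.png

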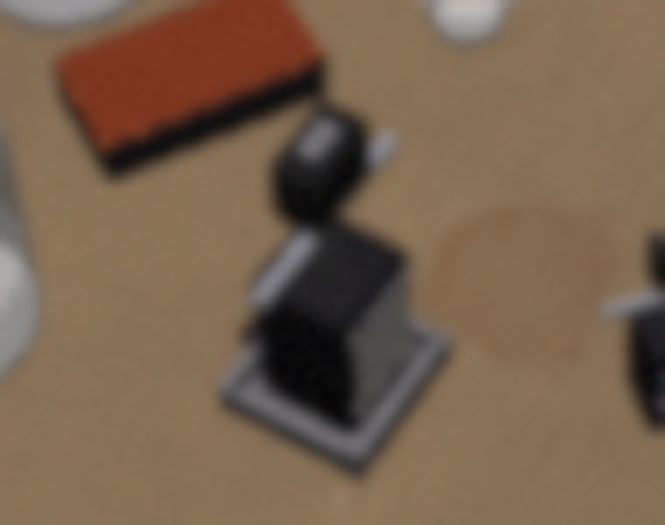

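View pics/top5.png

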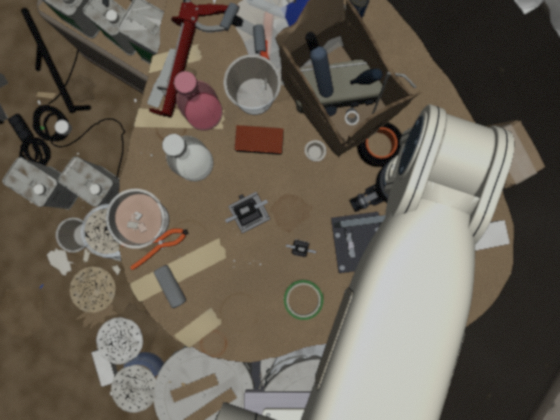

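View pics/scene5.png

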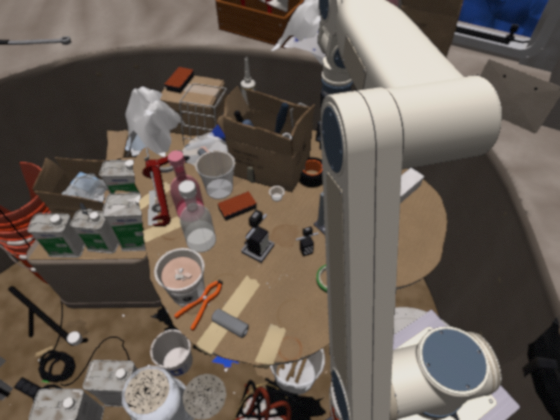

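The lamp stands upright in the cradle at scene (258,235), top (247,210). The other things are in place. I'll draw the arm back from the box, which is hidden behind it, and check that it is free.

```bash
python3 -m pendant '0 0 -0.005 0; 0 0 -0.02 0; 0 0 -0.04 0; 0 0 -0.06 0; 0 0 -0.08 0; 0 0 -0.1 0; 0 0 -0.11 0; 0 0 -0.115 0; 0 0 -0.115 0; 0 0 -0.115 0'
python3 - <<'E'
from fl import *
for n in('scene','top'):
    p,d=ctrl.camera(n); np.save(f'{n}6.npy',d); cv2.imwrite(f'pics/{n}6.png',p[...,::-1])
s=ctrl.observe();print(s['eef_pos'],s['wrist_force'],s['joint_torque'].round(2))
a=cv2.imread('pics/top6.png').astype(int);b=cv2.imread('pics/top0.png').astype(int)
for nm,(r,c) in dict(box=(np.s_[120:190],np.s_[460:545]),white=(np.s_[215:255],np.s_[440:515]),pad=(np.s_[120:160],np.s_[228:292]),cup=(np.s_[138:165],np.s_[300:330]),sleeve=(np.s_[260:312],np.s_[150:190]),small=(np.s_[232:262],np.s_[282:320]),stand=(np.s_[205:275],np.s_[325:345])).items(): print(nm,abs(a[r,c]-b[r,c]).mean().round(1))
fitlamp('scene6.npy',np.s_[195:265,225:285],(.575,.152,.46),.03,.085)
E
```

```text
clock: 25.75
eef_pos: [0.5036, -0.1653, 0.2812]
tcp_rot: [0.602, -0.373, 0.372, -0.6]
wrist_force: [-0.0, -0.2, 0.5]
gripper_width: 0.0853
[ 0.50373909 -0.16537524  0.28099145] [ 0.15619987 -0.41588856 -1.13697257] [-1.000e-01 -5.303e+01  3.487e+01  4.000e-02 -1.000e-02  0.000e+00]
box 1.4
white 64.6
pad 1.3
cup 1.2
sleeve 1.2
small 1.3
stand 1.3
lamp 237 [ 0.575   0.1524  0.4686 -0.0072] [26.8 -0.4] rms 0.0012323071492034092
```

View pics/top6.png

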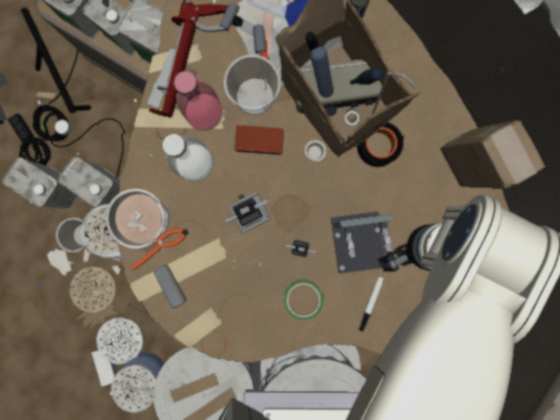

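The box, sanding pad, cup and sleeve are unchanged. The lamp at (247,210) is centred in the cradle, and the arm is free of everything.

```bash
python3 -c "
from rig import ctrl
print(ctrl.hand_in())"
```

```text
the job is handed in; nothing more can be done
None
```

The full-size lamp is off the hook stand and standing upright on the cradle's floor, and the job was handed in at about 26 s.

- **Unhooking:** I gripped the lamp across its head and pressed its pin back until about 10 N was felt. I held that while lifting it past the lips, until only its weight remained on the wrist. The largest force I read at the stand was about 13 N, early in the press: 9 N sideways and 9 N downward. I read forces only at the end of each one-second move, so brief peaks in between were not seen.
- **Placing:** I lowered it until it touched the floor at about 5 N, eased the load and let go.
- **Lamp checks:** The head top reads 0.173 m, as expected for a lamp standing on the cradle floor. It tilts by 0.6° or less and lines up with the cradle to about 1°.
- **Bystanders:** The cup, sleeve, sanding pad, small lamp and cardboard box look unchanged in the top camera.
- **What disagreed or could not be checked:** The two cameras differ by 2 to 4 mm on the cradle's position, so I used a mean. An automatic depth fit of the cradle in the scene camera was off and I did not use it. The white box beside the stand was hidden by the arm in the last top picture, so I could not compare it.

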